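# Load the weld coupon into the push-push inspection tray

## Robot

A 6-joint arm with a two-finger parallel gripper is mounted at the origin on the work surface. World frame = base frame: x ahead of the robot, y to its left, z up, the work surface at z = 0. Lengths are in m, angles in degrees, forces in N, time in s.
With the tool pointing down it reaches from about 0.3 to 0.85 m from the base axis. Payload 4.2 kg.
Tool frame: the origin (TCP) lies at the very end of the fingers, on their centre line; the grasp point (between the pads) lies 19 mm behind it; z points along the fingers, x is the direction in which the jaws open and shut, and the axes are right-handed (so a half turn about z gives the same grasp; the last joint's range is limited). The gripper opens to 91 mm and grips with 3 to 60 N. Pads are 32 mm wide; open, the fingers measure 118 mm over their backs; the gripper's body (76 mm by 178 mm) begins 60 mm behind the grasp point.
Start: joints at [-70.703, 18.312, 89.639, -0, 72.044, -1.146], TCP at [0.201, -0.539, 0.214] pointing down, gripper open.
Joint ranges: [-177.97, 177.97], [-48.28, 115.42], [12.27, 149.76], [-77.06, 257.06], [2.81, 150.46], [-146.56, 146.56]. Speed limits (degrees/s): [147.25, 147.25, 180, 180, 180, 180].

## Interface

Orientations are given as a 3x3 rotation matrix whose columns are the frame's x, y, z axes.
In Python, from workcell import * gives the robot as it stands. Calls block until the motion is done:
- goto(position, orientation): joint-space move of the TCP to a pose.
- move_straight(position, orientation=None, max_speed=0.15, until_force=None): straight line of the TCP; orientation=None keeps the orientation; max_speed is the mean speed in m/s. With until_force (N) it stops when the force on the tool has changed by that much, and returns True; else False.
- goto_joints(angles): joint-space move.
- set_gripper(opening, strength=None): finger opening in m; strength is the grip in N (None keeps the last); returns when the fingers have stopped.
- pause(seconds).
- ik(position, orientation): joint angles nearest the present ones, or None.
- observe(): the state.
- camera(name): name is "side" or "top" or "wrist"; returns a dict with "pixels" (384x512x3 uint8, red, green, blue), "intrinsics" (3x3 intrinsics, pixels), "world_from_camera" (4x4, takes a point from camera to world coordinates). Camera axes: x right, y down, z forward; pixel columns grow to the right and rows downward; lengths in m; the calibration is good to about 2 mm. A picture is of the moment at which its call begins. There is no depth.
A pose or a line that the arm cannot do raises IKError and nothing moves.
- finish_job(): hands the job in, once; it reports no verdict.
The state is a dict: "time_s": time; "qpos": joint angles; "qd": joint speeds; "joint_efforts": joint torques, N m; "tool_pos": TCP position; "ee_rot": TCP orientation; "contact_force": force on the tool from outside, world axes, zero at the start; "moment": the same for the moment, N m; "grip_width": finger opening in m.
Only numpy, scipy, OpenCV 4.12 (cv2) and the standard library are available. Lean on these libraries where they do the work, as an engineer would, in place of code of your own. Each camera call takes 0.05 s, during which the arm holds its last target.

## Task

Press the yellow front of the inspection cabinet's push-push tray to free it and let it slide right out, then set the welded tube coupon (weld bead up, not dropped) on the black platform of the tray so that no edge overhangs. Push the tray back in and press it again until it relatches and stays shut, with the coupon still wholly on the platform. Press gently, only until you feel the soft stop, and leave the tools lying around undisturbed.

Things in the scene. Friction and masses are not known exactly. Their poses are not given: they have to be found in the camera images.
- cabinet: Blue bench-top inspection cabinet, fixed, 240 deep (its x) x 180 wide (y) x 95 mm high; origin at the centre of its underside. Front face at its x = -120 mm, with a mouth 90 wide and 83 mm high in the middle, from which the push-push tray slides out along -x. A spring (6 N when in, 2 N when out) drives the freed tray out; a damper slows it to about 0.15 m/s, so that it needs some 2 s.
- tray (a joint): How far the tray is out, in m: 0 latched (within 1 mm), 0.13 fully out, negative when pressed in past latched. To free it press it in beyond 0 and let go; to relatch push it in from outside to beyond 0 again and let go: it springs back to 0 and stays. How far beyond 0 is hidden and differs per start (7 to 30 mm): go by force. Each further press-and-let-go switches it over again.
- tray_front (a point): Centre of the outer face of the tray's yellow front block, 86 wide, 63 high (12 to 75 mm above the table), 45 mm thick; axes as the cabinet's, outward is -x; latched, it is 45 mm in front of the cabinet. Pressing takes 6 to 9 N until the latch has switched; 2 to 5 mm later a rubber stop adds 8 N per mm. At 12 to 15 N it has switched: let go. Over 30 N damages it. Let go slowly when loaded.
- platform (a point): Centre of the top of the tray's black rubber platform, 104 (x, along the tray's travel) x 64 mm (y), 32 mm above the table, axes as the cabinet's. It lies 105 mm behind the yellow front's face; with the tray fully out the whole platform is in the open, its inner edge 18 mm in front of the cabinet. The tray floor around it is 6 mm lower and 80 mm wide.
- coupon_center (a point): Centre (half-way up) of the loose coupon: a hollow rectangular steel tube 90 (x) x 50 (y) x 36 mm (z), about 0.3 to 0.5 kg, brass-coloured weld bead across the middle of its top (2 mm proud). Grip it across its 50 mm width. It fits the platform with its length along the platform's length, either way round.
- coupon_corner0 (a point): Bottom corner of the coupon at its + x, + y
- coupon_corner1 (a point): Bottom corner of the coupon at its + x, - y
- coupon_corner2 (a point): Bottom corner of the coupon at its - x, - y
- coupon_corner3 (a point): Bottom corner of the coupon at its - x, + y
- magnet_at (a point): Bystander: red L-shaped welding magnet, 100 x 90 x 26 mm, lying flat; point 10 mm above the table in the 100 mm arm. To be left alone.
- tin_at (a point): Bystander: upright tin, 68 mm diameter, 70 mm high; point on its axis 10 mm above the table. To be left alone.
There are look-alikes about, which are no part of the job. Leave any blue or red look-alike of the part that bears coupon_center alone.

How it is judged:
By the outcome, as a careful person would: the job done as asked, in the order asked, and still so for the second after the job is handed in, with the robot touching nothing.
It also fails if it takes over 72 s, if anything falls off the work surface, if the arm or the gripper's body presses on something with over 40 N, if the wrist force passes 120 N, or if a joint passes its speed limit or range.

## Working session

There is one attempt and no reset: what is moved stays moved. The work goes in short steps, each a Python script; the robot and the scene stay as the last script left them, time stands still between calls to the robot, and variables do not carry over. Pictures are saved under pics/ and viewed, and the job is handed in when it is done.

```bash
mkdir -p pics; cat > h.py <<'E'
from workcell import *
import numpy as np, cv2
def snap(name,fn):
    c=camera(name); cv2.imwrite('pics/'+fn+'.png',cv2.cvtColor(c['pixels'],cv2.COLOR_RGB2BGR)); np.savez('pics/'+fn+'.npz',p=c['pixels'],K=c['intrinsics'],T=c['world_from_camera']); return c
def ray(c,u,v,z):
    K=np.array(c['intrinsics']);T=np.array(c['world_from_camera'])
    d=T[:3,:3]@np.linalg.solve(K,[u,v,1.]);o=T[:3,3]
    return o+d*(z-o[2])/d[2]
def proj(c,P):
    K=np.array(c['intrinsics']);T=np.array(c['world_from_camera'])
    q=K@(T[:3,:3].T@(np.array(P)-T[:3,3]));return q[:2]/q[2]
E
python3 - <<'E'
from h import *
for n in ['side','top','wrist']:
    c=snap(n,n+'0');T=c['world_from_camera'];print(n,np.round(T,3).tolist(),np.round(c['intrinsics'],1).tolist())
o=observe();print(o['time_s'],o['contact_force'],o['grip_width'],np.round(o['ee_rot'],3))
E
```

```text
side [[-0.958, -0.173, 0.227, 0.261], [-0.285, 0.634, -0.719, 0.979], [-0.019, -0.754, -0.657, 0.874], [0.0, 0.0, 0.0, 1.0]] [[441.7, 0.0, 252.9], [0.0, 441.7, 194.8], [0.0, 0.0, 1.0]]
top [[0.026, -0.989, 0.148, 0.394], [-0.999, -0.028, -0.017, 0.072], [0.021, -0.148, -0.989, 1.001], [0.0, 0.0, 0.0, 1.0]] [[390.9, 0.0, 251.6], [0.0, 390.9, 194.8], [0.0, 0.0, 1.0]]
wrist [[0.35, -0.895, -0.276, 0.28], [-0.937, -0.335, -0.101, -0.51], [-0.002, 0.294, -0.956, 0.383], [0.0, 0.0, 0.0, 1.0]] [[335.1, 0.0, 260.4], [0.0, 335.1, 188.8], [0.0, 0.0, 1.0]]
0.15 [ 0.58630646 -0.50859776  0.07905621] 0.091349912408836 [[ 0.349 -0.937 -0.   ]
 [-0.937 -0.349  0.001]
 [-0.001 -0.    -1.   ]]
```

View pics/top0.png

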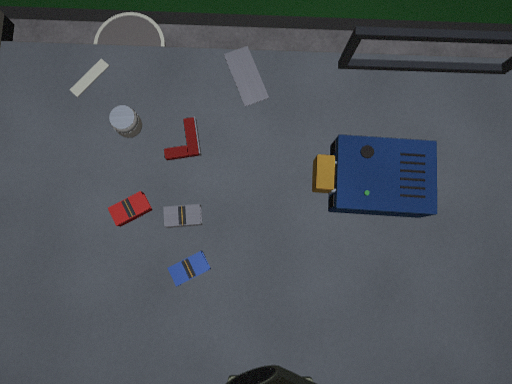

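View pics/side0.png

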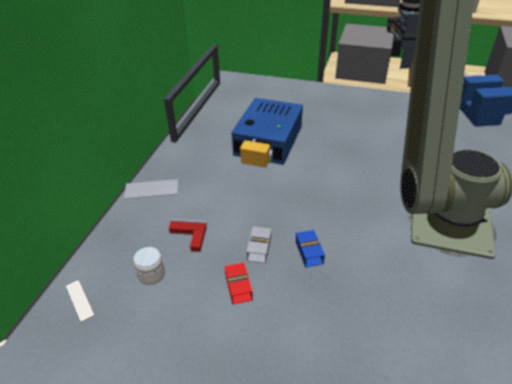

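View pics/wrist0.png

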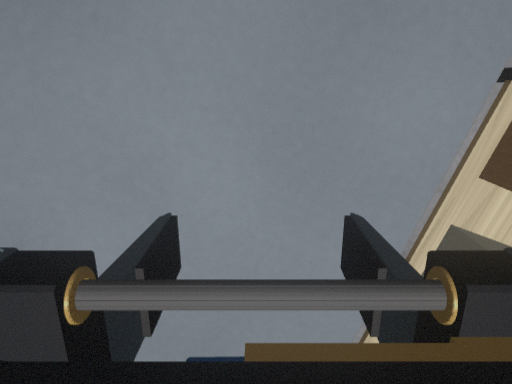

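Candidates for the coupon in the top view are grey/steel with a brass bead at (183,216), red at (130,208) and blue at (189,268). The flat grey sheet at (246,76) and the pale strip at (89,78) are too thin. I choose the grey one and will check it in a close crop.

```bash
python3 - <<'E'
import numpy as np,cv2
a=cv2.imread('pics/top0.png')
c1=cv2.resize(a[185:250,145:225],None,fx=5,fy=5,interpolation=cv2.INTER_CUBIC)
c2=cv2.resize(a[125:225,300:445],None,fx=5,fy=5,interpolation=cv2.INTER_CUBIC)[:,:390]
b=cv2.imread('pics/side0.png')
c3=cv2.resize(b[215:275,235:300],None,fx=5,fy=5,interpolation=cv2.INTER_CUBIC)
H=600
def pad(x): 
    o=np.zeros((500,x.shape[1],3),np.uint8);o[:x.shape[0]]=x[:500];return o
cv2.imwrite('pics/c1.png',np.hstack([pad(c1),pad(c2)]))
cv2.imwrite('pics/c3.png',c3)
E
```

```text
(no output)
```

View pics/c1.png

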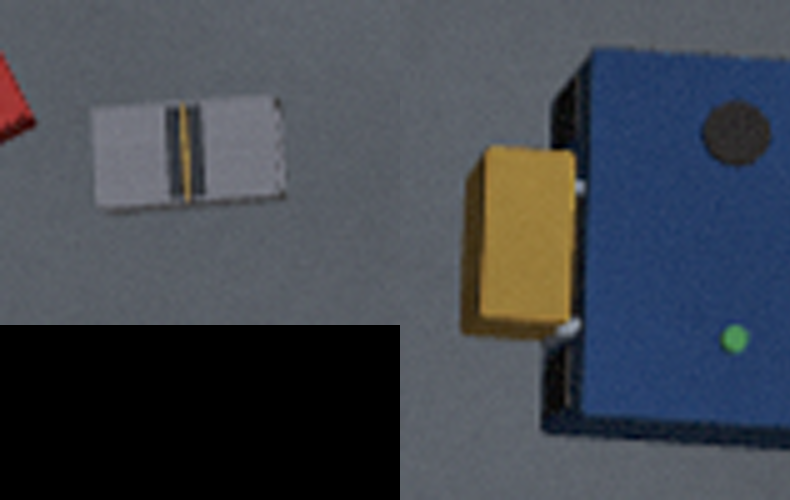

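View pics/c3.png

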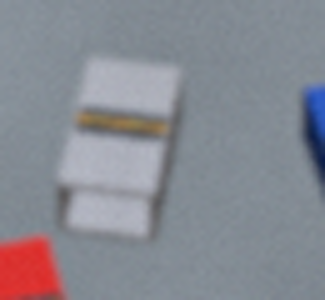

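The crop confirms the grey tube: bead up, corners near (163,206), (201,204), (202,223), (164,227). The red look-alike is about 12 px to its left. Next I measure.

```bash
python3 - <<'E'
import numpy as np,cv2
from h import ray,proj
L=lambda n:(lambda d:dict(pixels=d['p'],intrinsics=d['K'],world_from_camera=d['T']))(np.load(f'pics/{n}.npz'))
def rect(c,m,z):
    n,l,s,ce=cv2.connectedComponentsWithStats(m.astype(np.uint8));k=1+np.argmax(s[1:,4])
    ys,xs=np.nonzero(l==k)
    P=np.array([ray(c,x,y,z)[:2] for x,y in zip(xs,ys)])
    r=cv2.minAreaRect((P*1000).astype(np.float32));print(s[k],np.round(r[0],1),np.round(r[1],1),round(r[2],2),'mean',np.round(P.mean(0)*1000,1));return
T=L('top0');S=L('side0')
for nm,c,box in(('top',T,(155,195,208,235)),('side',S,(240,220,280,265))):
    hsv=cv2.cvtColor(c['pixels'],cv2.COLOR_RGB2HSV).astype(int)
    x0,y0,x1,y1=box
    sub=c['pixels'][y0:y1,x0:x1]; print(nm,sub[5,3],sub[20,18])
c=T;p=c['pixels'].astype(int)
m=np.zeros(p.shape[:2],bool);m[195:235,155:208]=(p[195:235,155:208].sum(2)>345)
m=cv2.morphologyEx(m.astype(np.uint8),cv2.MORPH_CLOSE,np.ones((9,9)));print('coupon top');rect(T,m,.036)
hsv=cv2.cvtColor(c['pixels'],cv2.COLOR_RGB2HSV).astype(int)
b=(abs(hsv[...,0]-110)<10)&(hsv[...,1]>120)&(hsv[...,2]>85);b[:,:325]=0;print('cab top');rect(T,cv2.morphologyEx(b.astype(np.uint8),cv2.MORPH_CLOSE,np.ones((15,15))),.095)
y=(abs(hsv[...,0]-20)<8)&(hsv[...,1]>120)&(hsv[...,2]>140);y[:,:305]=0;print('yel top');rect(T,y,.075)
c=S;p=c['pixels'].astype(int)
m=np.zeros(p.shape[:2],bool)
# manual corners, top view and side
for u,v in((92,105),(278,96),(286,192),(97,208)):print('t',np.round(ray(T,u/5+145-.4,v/5+185-.4,.036)*1000,1))
for u,v in((88,55),(182,65),(157,195),(58,183)):print('s',np.round(ray(S,u/5+235-.4,v/5+215-.4,.036)*1000,1))
big=cv2.resize(cv2.cvtColor(S['pixels'],cv2.COLOR_RGB2BGR)[90:175,225:315],None,fx=7,fy=7,interpolation=cv2.INTER_CUBIC);cv2.imwrite('pics/cabside.png',big)
E
```

```text
top [85 91 98] [116 118 127]
side [134 142 151] [128 110  85]
coupon top
[164 204  38  22 701] [484.4 225.3] [47.3 91.5] 6.34 mean [484.  225.9]
cab top
[ 336  135  101   79 7243] [ 590.8 -264. ] [237.7 177.4] 87.9 mean [ 589.7 -264.1]
yel top
[316 155  19  34 578] [ 596.3 -121. ] [42.3 83. ] 88.11 mean [ 596.1 -121. ]
t [505.7 273.8  36. ]
t [512.8 182.3  36. ]
t [465.3 176.2  36. ]
t [454.9 268.4  36. ]
s [516.1 182.7  36. ]
s [465.8 176.6  36. ]
s [454.5 268.1  36. ]
s [504.7 273.8  36. ]
```

View pics/cabside.png

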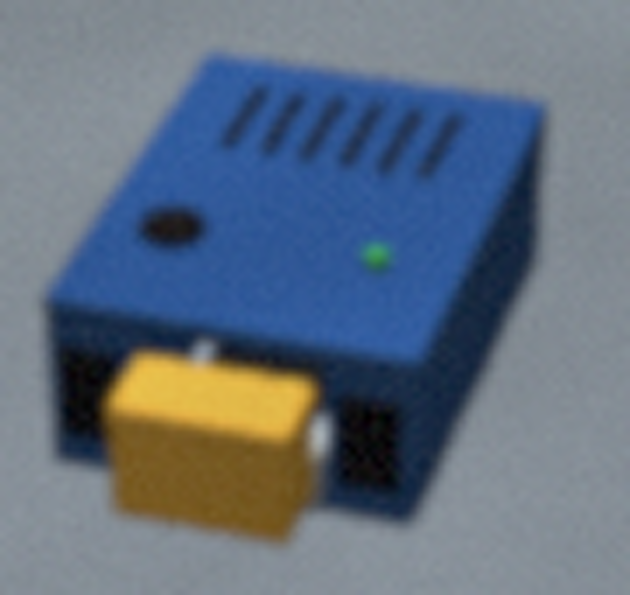

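```bash
cat >> h.py <<'E'
th=np.radians(87.85)
o=np.array([np.cos(th),np.sin(th),0]); CAB=np.array([.5908,-.2640,0])
def Rdown(a):
    a=np.radians(a);x=np.array([np.cos(a),np.sin(a),0]);z=np.array([0,0,-1.]);return np.column_stack([x,np.cross(z,x),z])
RT=Rdown(-2.15); RC=Rdown(6.3)
def at(d,z): return CAB+o*d+np.array([0,0,z])
def st(m=''):
    s=observe();print(m,'t',round(s['time_s'],2),'p',np.round(s['tool_pos'],4),'F',np.round(s['contact_force'],1),'Fo',round(float(np.dot(s['contact_force'],o)),1),'d',round(float(np.dot(s['tool_pos']-CAB,o)),4),'w',round(s['grip_width'],4));return s
E
python3 - <<'E'
from h import *
set_gripper(0.0,20)
goto(at(.210,.16),RT)
move_straight(at(.206,.038),max_speed=.12);st('pre')
r=move_straight(at(.188,.038),max_speed=.02,until_force=3);st(f'touch {r}')
snap('side','press')
E
```

```text
pre t 4.93 p [ 0.5992 -0.0582  0.0388] F [-0.1 -0.1  0.8] Fo -0.1 d 0.2059 w 0.0004
touch False t 5.98 p [ 0.5978 -0.076   0.038 ] F [ 0.1  0.3 -0.2] Fo 0.3 d 0.1881 w 0.0001
```

View pics/press.png

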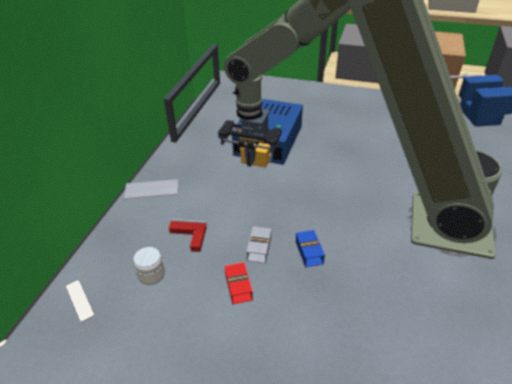

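The closed fingers are just in front of the yellow block, at about (252,150), and not touching yet. Now the press.

```bash
python3 - <<'E'
from h import *
r=move_straight(at(.140,.038),max_speed=.012,until_force=13);s=st(f'press {r}')
if r:
    d=float(np.dot(s['tool_pos']-CAB,o))
    move_straight(at(d+.012,.038),max_speed=.02);st('back')
    move_straight(at(d+.03,.038),max_speed=.05);st('b2')
E
```

```text
press True t 8.0 p [ 0.5973 -0.0927  0.0381] F [0.9 6.3 3.4] Fo 6.3 d 0.1714 w 0.0004
back t 8.81 p [ 0.5977 -0.0798  0.0381] F [-0.1  5.5  2.7] Fo 5.5 d 0.1843 w 0.0004
b2 t 9.32 p [ 0.5984 -0.0613  0.038 ] F [-0.   4.   1.8] Fo 4.0 d 0.2028 w 0.0008
```

The tray is pushing back and following the fingers, so the latch has switched. I back off ahead of it and move to the coupon.

```bash
python3 - <<'E'
from h import *
move_straight(at(.36,.06),max_speed=.25);s=st('clear')
set_gripper(.085,25)
C=np.array([.4848,.2255,0])
goto(C+[0,0,.12],RC);st('above')
snap('wrist','w1');snap('side','s1');snap('top','t1')
E
```

```text
clear t 10.11 p [0.6039 0.0947 0.0596] F [ 0.1 -0.6  0.2] Fo -0.6 d 0.3589 w 0.0002
above t 12.2 p [0.4854 0.2251 0.1199] F [ 0.2 -0.2  0.7] Fo -0.2 d 0.4848 w 0.0846
```

```bash
python3 -c "
import cv2,numpy as np
cv2.imwrite('pics/m1.png',cv2.resize(np.hstack([cv2.imread('pics/w1.png'),cv2.imread('pics/s1.png')]),(800,300)))"
```

```text
(no output)
```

View pics/m1.png

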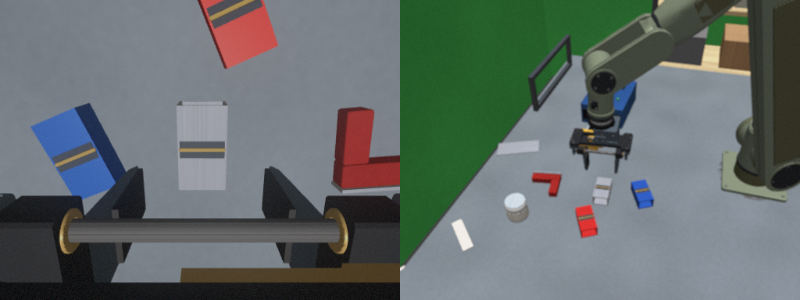

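View pics/t1.png

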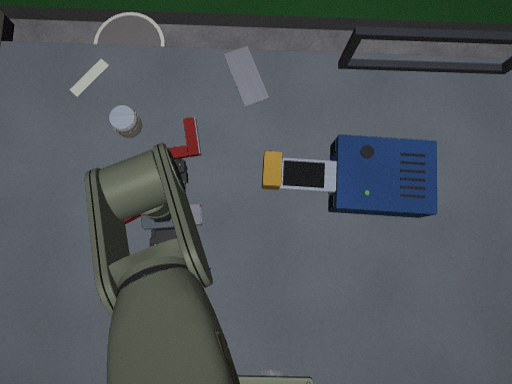

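The tray is out in the top view: black platform at about (304,174), front at (272,170). The coupon lies aligned between the fingers in the wrist view, bead at about (258,192). I cross-check both.

```bash
python3 - <<'E'
import numpy as np,cv2
from h import ray,proj,o,CAB,th
L=lambda n:(lambda d:dict(pixels=d['p'],intrinsics=d['K'],world_from_camera=d['T']))(np.load(f'pics/{n}.npz'))
w=L('w1');T=L('t1')
p=w['pixels'].astype(int);hsv=cv2.cvtColor(w['pixels'],cv2.COLOR_RGB2HSV)
def rect(c,m,z):
    n,l,s,ce=cv2.connectedComponentsWithStats(m.astype(np.uint8));k=1+np.argmax(s[1:,4]);ys,xs=np.nonzero(l==k)
    P=np.array([ray(c,x,y,z)[:2] for x,y in zip(xs,ys)],)*1000
    print(s[k],[np.round(q,2) for q in cv2.minAreaRect(P.astype(np.float32))])
m=((hsv[...,0]>15)&(hsv[...,0]<28)&(hsv[...,1]>80));m[:, :220]=0;m[:,300:]=0;m[:150]=0;m[230:]=0
print('bead');rect(w,m,.037)
m=p.sum(2)>380;m[:125]=0;m[245:]=0;m[:,:215]=0;m[:,300:]=0
print('coupon');rect(w,cv2.morphologyEx(m.astype(np.uint8),cv2.MORPH_CLOSE,np.ones((25,25))),.036)
q=T['pixels'].astype(int).sum(2)<110;q[:155]=0;q[195:]=0;q[:,:278]=0;q[:,327:]=0
print('platform');rect(T,q,.032)
print('model',np.round((CAB+o*.190)*1000,1))
E
```

```text
bead
[229 190  59   4 234] [array([483.97, 227.99]), array([45.9 ,  2.49]), np.float64(6.31)]
coupon
[  215   125    85   120 10200] [array([482.74, 230.68]), array([70.07, 98.13]), np.float64(6.3)]
platform
[283 161  41  27 938] [array([597.34, -74.88]), array([101.23,  61.82]), np.float64(87.81)]
model [597.9 -74.1   0. ]
```

```bash
python3 - <<'E'
from h import *
C=np.array([.4845,.2262,0])
move_straight(C+[0,0,.009],RC,max_speed=.08);st('down')
set_gripper(.03,25);st('grip')
move_straight(C+[0,0,.13],max_speed=.12);st('lift')
snap('wrist','w2')
goto(at(.1897,.15),RT);st('above');snap('wrist','w3');snap('top','t3')
E
python3 -c "
import cv2,numpy as np
cv2.imwrite('pics/m2.png',cv2.resize(np.hstack([cv2.imread('pics/w2.png'),cv2.imread('pics/w3.png')]),(800,300)))"
```

```text
down t 13.89 p [0.4849 0.2264 0.0095] F [ 0.1 -0.3  0.2] Fo -0.3 d 0.4861 w 0.0853
grip t 14.52 p [0.4842 0.2261 0.009 ] F [-1.8 -0.5  1.6] Fo -0.6 d 0.4858 w 0.0502
lift t 15.68 p [0.4839 0.2259 0.1291] F [-0.4  0.2 -3.7] Fo 0.2 d 0.4856 w 0.0498
above t 16.95 p [ 0.5976 -0.0732  0.1497] F [-0.3 -0.7 -2.8] Fo -0.7 d 0.1909 w 0.0498
```

View pics/m2.png

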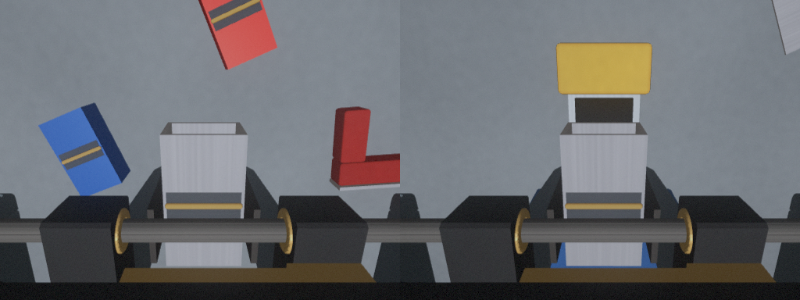

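The coupon is held level between the fingers, bead at about (260,264), and aligned with the tray in the second view. I check the bead offset in the hand, then lower.

```bash
python3 - <<'E'
from h import *
d=np.load('pics/w3.npz');c=dict(pixels=d['p'],intrinsics=d['K'],world_from_camera=d['T'])
hsv=cv2.cvtColor(c['pixels'],cv2.COLOR_RGB2HSV);m=((hsv[...,0]>15)&(hsv[...,0]<28)&(hsv[...,1]>80));m[:250]=0;m[275:]=0;m[:,:200]=0;m[:,320:]=0
ys,xs=np.nonzero(m);P=ray(c,xs.mean(),ys.mean(),.1497-.009+.037);print(xs.mean(),ys.mean(),P,'d',np.dot(P-CAB,o), 'lat',np.dot(P-CAB,[o[1],-o[0],0]))
move_straight(at(.1897,.055),max_speed=.08);st()
r=move_straight(at(.1897,.038),max_speed=.015,until_force=2);st(f'touch {r}')
snap('wrist','w4');snap('side','s4')
E
python3 -c "
import cv2,numpy as np
s=cv2.imread('pics/s4.png')[90:210,200:360]
cv2.imwrite('pics/m3.png',np.hstack([cv2.resize(cv2.imread('pics/w4.png'),(400,300)),cv2.resize(s,(400,300))]))"
```

```text
260.31225806451613 263.4916129032258 [ 0.59837114 -0.07092856  0.1777    ] d 0.1932195589115835 lat 0.0003225901928918384
 t 18.38 p [ 0.5984 -0.0745  0.0556] F [ 0.6  0.4 -3.4] Fo 0.5 d 0.1896 w 0.0497
touch True t 19.25 p [ 0.5978 -0.0744  0.041 ] F [ 0.5 -0.4  6. ] Fo -0.4 d 0.1897 w 0.0498
```

View pics/m3.png

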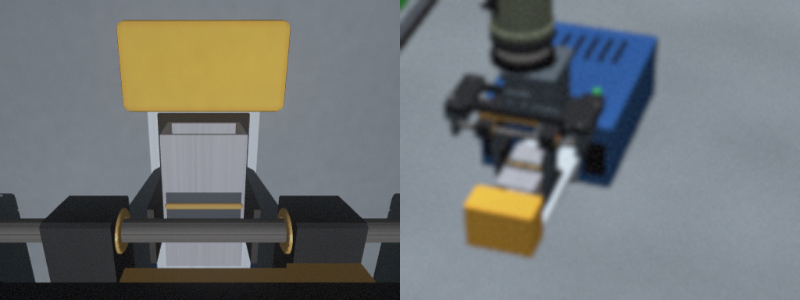

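The coupon has touched down at TCP z = 0.041, which is exactly platform height plus the grip offset. It is centred between the tray rails. Release and retreat.

```bash
python3 - <<'E'
from h import *
set_gripper(.058);st('rel')
move_straight(at(.1897,.17),RT,max_speed=.1);st('up')
goto(at(.37,.16),RT);set_gripper(0.0,20);st('off')
snap('top','t5');snap('wrist','w5');snap('side','s5')
E
python3 - <<'E'
import cv2,numpy as np
t=cv2.imread('pics/t5.png')[130:220,250:370];w=cv2.imread('pics/s5.png')[90:210,200:360]
cv2.imwrite('pics/m5.png',np.hstack([cv2.resize(t,(400,300),interpolation=2),cv2.resize(w,(400,300),interpolation=2)]))
E
```

```text
rel t 19.71 p [ 0.5962 -0.0742  0.0392] F [ 0.1 -0.6 -0.7] Fo -0.6 d 0.1899 w 0.058
up t 21.17 p [ 0.5975 -0.0744  0.1692] F [-0.7 -0.4 -0.1] Fo -0.5 d 0.1897 w 0.0581
off t 22.87 p [0.6047 0.1058 0.16  ] F [ 0.3  0.5 -1.1] Fo 0.6 d 0.3701 w 0.0005
```

View pics/m5.png

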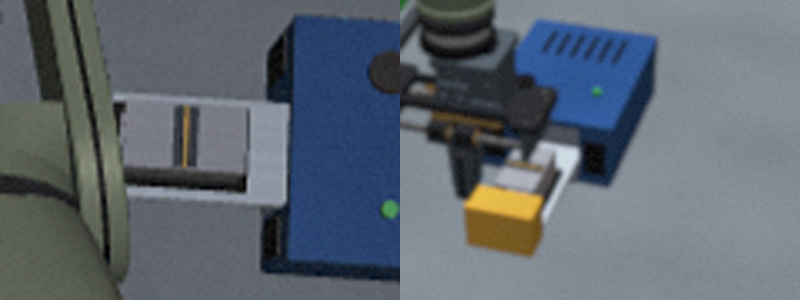

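The parallax makes the coupon look near the platform's inner edge, so I measure it properly at its heights.

```bash
python3 - <<'E'
from h import *
lat=np.array([o[1],-o[0],0])
L=lambda n:(lambda d:dict(pixels=d['p'],intrinsics=d['K'],world_from_camera=d['T']))(np.load(f'pics/{n}.npz'))
c=L('t5')
for nm,z,pts in(('coupon top',.068,((248,110),(248,170),(186,106),(186,167))),('platform inner',.032,((246,190),(246,175)))):
    for u,v in pts:
        P=ray(c,250+u*.3-.35,130+v*.3-.35,z);print(nm,'d',round(np.dot(P-CAB,o)*1000,1),'lat',round(np.dot(P-CAB,lat)*1000,1))
c=L('s5')
hsv=cv2.cvtColor(c['pixels'],cv2.COLOR_RGB2HSV);m=((hsv[...,0]>12)&(hsv[...,0]<28)&(hsv[...,1]>90));m[:150]=0;m[159:]=0;m[:,:240]=0;m[:,263:]=0
ys,xs=np.nonzero(m);print(len(xs),xs.min(),xs.max())
P=ray(c,xs.mean(),ys.mean(),.07);print('side bead',np.dot(P-CAB,o),np.dot(P-CAB,lat))
E
```

```text
coupon top d 145.2 lat 22.8
coupon top d 143.6 lat -22.1
coupon top d 191.0 lat 22.7
coupon top d 189.1 lat -22.9
platform inner d 137.4 lat -30.4
platform inner d 137.9 lat -18.8
2 247 248
side bead 0.18888874696908373 0.009760268922572209
```

View pics/w5.png

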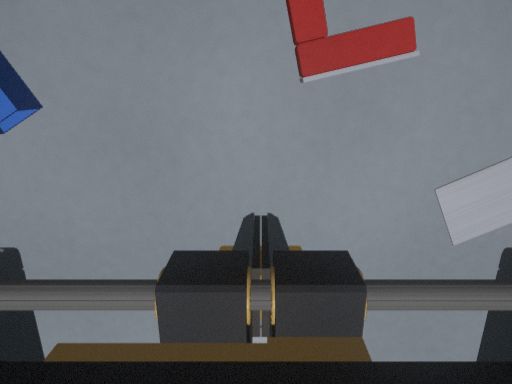

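By this measure the coupon is centred: d 190 mm, inner end at 144.5 against the platform edge at 137.6, lateral ±23. Next I push the tray in.

```bash
python3 - <<'E'
from h import *
move_straight(at(.35,.16),RT,max_speed=.1)
move_straight(at(.345,.038),RT,max_speed=.1);st('low')
r=move_straight(at(.2,.038),max_speed=.045,until_force=14);s=st(f'in {r}')
if not r:
    r=move_straight(at(.14,.038),max_speed=.010,until_force=13.5-max(0,float(np.dot(s['contact_force'],o))));s=st(f'press {r}')
    snap('side','s6')
E
```

```text
low t 24.74 p [0.6043 0.0809 0.0387] F [ 0.7 -0.6  0.6] Fo -0.5 d 0.3451 w 0.0005
in False t 28.12 p [ 0.5985 -0.0629  0.0381] F [0.4 6.5 0.2] Fo 6.5 d 0.2012 w 0.0
press True t 31.37 p [ 0.5974 -0.0927  0.0381] F [1.1 6.7 2.8] Fo 6.7 d 0.1714 w 0.0005
```

View pics/s6.png

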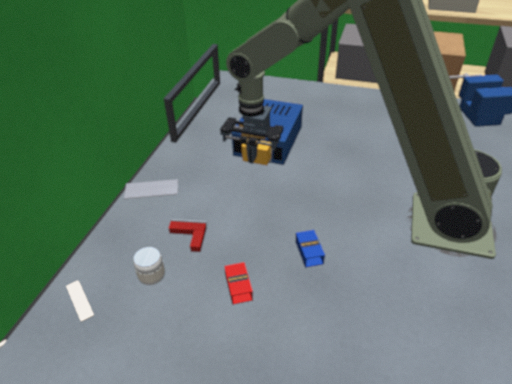

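The press ended at the same depth as the first one (d = 0.1714), at the soft stop. I let go slowly and watch whether the tray stays.

```bash
python3 - <<'E'
from h import *
for d in (.176,.180,.184,.188,.194,.204):
    move_straight(at(d,.038),max_speed=.012);st()
E
```

```text
t 32.01 p [ 0.5976 -0.0867  0.0382] F [0.7 6.5 0.9] Fo 6.5 d 0.1774 w 0.0003
 t 32.49 p [ 0.5977 -0.0829  0.0381] F [-0.3  6.1  0.6] Fo 6.0 d 0.1812 w 0.0004
 t 32.98 p [ 0.5978 -0.0804  0.0381] F [0.3 2.8 0.2] Fo 2.8 d 0.1838 w 0.0002
 t 33.46 p [ 0.5978 -0.0762  0.0379] F [-0.2  0.3  0.5] Fo 0.3 d 0.1879 w 0.0006
 t 34.11 p [ 0.5981 -0.0701  0.038 ] F [0.3 0.1 0.2] Fo 0.1 d 0.1941 w 0.0004
 t 35.09 p [ 0.5984 -0.0602  0.038 ] F [-0.4 -0.1 -0.1] Fo -0.1 d 0.2039 w 0.0001
```

The force fell to zero at d ≈ 0.184 and the tray did not follow, so it has latched. I clear away and look.

```bash
python3 - <<'E'
from h import *
move_straight(at(.26,.15),max_speed=.15)
goto_joints([-10,*[float(x) for x in observe()['qpos'][1:]]]) if False else None
goto(np.array([.42,.0,.25]),RT);pause(1.0);st()
snap('top','t7');snap('side','s7')
# low view into mouth: unused
d=np.load('pics/t7.npz');c=dict(pixels=d['p'],intrinsics=d['K'],world_from_camera=d['T'])
hsv=cv2.cvtColor(c['pixels'],cv2.COLOR_RGB2HSV).astype(int);y=(abs(hsv[...,0]-20)<8)&(hsv[...,1]>120)&(hsv[...,2]>140);y[:,:305]=0;y[:150]=0;y[195:]=0;y[:,345:]=0
ys,xs=np.nonzero(y);P=np.array([ray(c,a,b,.075)[:2]*1000 for a,b in zip(xs,ys)]);print(cv2.minAreaRect(P.astype(np.float32)))
a=cv2.imread('pics/t7.png');b=cv2.imread('pics/s7.png')
cv2.imwrite('pics/m7.png',cv2.resize(np.hstack([a,b]),(800,300)))
cv2.imwrite('pics/m8.png',cv2.resize(b[90:210,200:360],(800,600),interpolation=2))
E
```

```text
t 37.92 p [ 0.42 -0.    0.25] F [-0.2  0.1 -0.6] Fo 0.1 d 0.2574 w 0.0006
((596.176513671875, -120.93916320800781), (42.444923400878906, 83.35040283203125), 87.88903045654297)
```

View pics/m7.png

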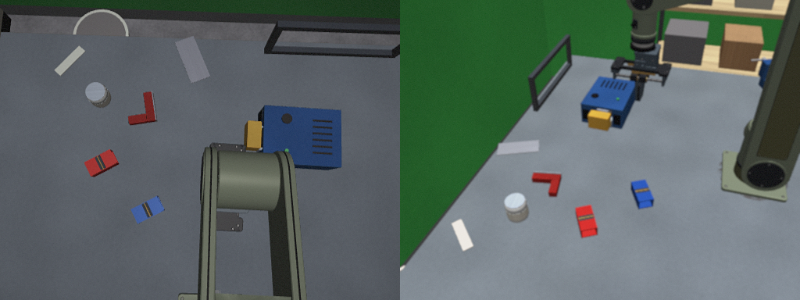

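View pics/m8.png

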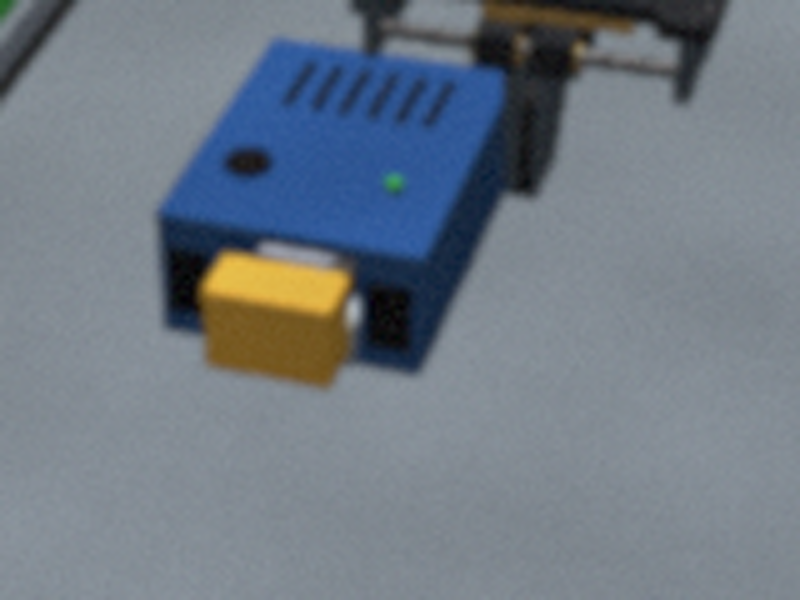

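The yellow block is back at (596.2, -120.9) mm, against (596.3, -121.0) before the first press. The coupon's end shows through the mouth just above the block, at crop (300,253), and the bystanders and look-alikes are where they were. Handing in.

```bash
python3 -c "
from h import *
finish_job()"
```

```text
the job is handed in; nothing more can be done
```

The job is handed in at about 38 s. The tray is latched with the steel coupon inside, bead up; `finish_job()` gives no verdict.

- **Freeing the tray:** I pressed the yellow front until the force had risen 13 N. It then followed the fingers out to fully open.
- **Placing the coupon:** I lowered it until it touched, then released it. It measured centred on the platform, with about 7 mm to spare at the inner end and an estimated 7 mm at the sides.
- **Relatching:** I pushed the tray in at 0.045 m/s and pressed to about 13.5 N, which ended at the same depth as the first press. As I let go slowly, the force dropped to zero and the tray stayed.
- **Last checks:** After a 1 s pause the front was back within about 0.1 mm of its first measured position. The magnet, tin and look-alikes looked unmoved by eye.

**Weaker checks:**
- The wrist camera put the bead about 2 mm from where the other views had it.
- A side-view bead measurement after placing used only 2 pixels and read about 10 mm off sideways, so I discarded it.
- With the tray shut, only the coupon's front end is visible, so its final position rests on the open-tray measurement and the slow push.

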